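# Vent the vacuum drying box and hold its stuck lid ajar

## Robot

A 7-joint arm with a two-finger parallel gripper is mounted at the origin on the work surface. World frame = base frame: x ahead of the robot, y to its left, z up, the work surface at z = 0. Lengths are in m, angles in rad, forces in N, time in s.
With the tool pointing down it reaches from about 0.4 to 0.925 m from the base axis. Payload 5.6 kg.
Tool frame: the origin (TCP) lies midway between the tips of the shut fingers; the grasp point (between the pads) lies 19 mm behind it; y points along the fingers, z is the direction in which the jaws open and shut, and the axes are right-handed (so a half turn about y gives the same grasp; the last joint's range is limited). The gripper opens to 85 mm and grips with 20 to 120 N. Pads are 22 mm wide; open, the fingers measure 114 mm over their backs; the gripper's body (76 mm by 85 mm) begins 54 mm behind the grasp point. The pads swing forward as they close: fully open they stand 13 mm farther back than shut.
Start: joints at [-1.237, 0.468, -0.012, 1.603, 0.006, 1.071, -0.056], TCP at [0.239, 0.604, 0.231] pointing down, gripper open.
Joint ranges: [-2.53, 2.53], [-0.31, 2.02], [-1.57, 1.55], [0.28, 2.44], [-1.29, 4.43], [0.15, 1.84], [-2.92, 2.92]. Speed limits (rad/s): [2.57, 2.57, 3.14, 3.14, 3.14, 3.14, 3.14].

## Interface

Orientations are given as a unit quaternion [w, x, y, z].
In Python, from workcell import env gives the robot as it stands. The module is installed in compiled form; this text tells all that it offers.
- The arm moves only by the tool servo_tool, never from a script. Its argument "motion" is a list of rows, each an object of numbers: "jaw": the finger opening in m, from 0 to 0.0854; "x", "y", "z": the shift along the world's x, y, z in m; "wx", "wy", "wz": the turn, a rotation vector about the world's x, y, z in rad. In form: [{"jaw": .., "x": .., "y": .., "z": .., "wx": .., "wy": .., "wz": ..}, ...]. A call has 1 to 20 rows; each row shifts and turns the commanded pose from where the row before left it; what a row does not reach is not made up. A row lasts 1/12 s, in which the tool goes at most 41.7 mm and 7.16 degrees, less where a joint would pass 70% of its speed; a pose out of reach is approached as far as the arm can. A call is refused whole if a number of a shift passes 0.0417 or a number of a turn 0.125, either way. A call with a gripper value outside its range is refused whole. The fingers move at their own pace and stop on an object; "force" is the grip in N (left out, the last holds). Time passes only in rows, so rows that do not move let the fingers close. It gives the time, the measured TCP pose, the force and the opening at its end, in the units of the state.
- env.state(): the state, without advancing time (a new reading comes with each control period).
- env.capture(name): name is "side" or "top" or "wrist"; returns the picture (400x640x3 uint8, blue, green, red); there is no depth.
- env.get_calibration(name): a dict with "mtx" (3x3 intrinsics, pixels), "R" (3x3) and "t" (3): a world point X has camera coordinates R X + t; the wrist camera has in their place "mount" (4x4, takes a point from camera to tool coordinates, whose origin is the TCP and whose axes are the tool frame's). Camera axes: x right, y down, z forward; pixel columns grow to the right and rows downward; lengths in m; the calibration is good to about 2 mm. The wrist camera is an equidistant fisheye: a pixel r from the principal point sees the ray r / f radians off the axis. A picture is of the moment at which its call begins: read the wrist's pose just before it. get_calibration takes no time and is no camera call.
- env.sign_off(): hands the job in, once; it reports no verdict.
Trained networks look in the newest picture that a camera, given by its name, has taken for a name from the list of things; names that differ only in an ending like _2 or _b are one class to them, and where a whole thing is asked for, a point or a joint stands for the part that bears it (a point fixed in the world has none). Each returns a list of dicts, best first, with "score" (0 to 1); they miss things now and then, are a little off and sometimes report something else, mostly with a low value. They report only what shows in the picture. A call takes as long as a camera call.
- env.trace(camera, label): "region" (400x640 bool, what is visible of it) and "rect" ([left, top, width, height] as shares, 0 to 1, of the picture: columns of its width, rows of its height, round what is visible of it).
- env.place_of(camera, label): "position" ([column, row] as shares, 0 to 1, of the picture: columns of its width, rows of its height: a listed point, or the origin of a listed thing).
The state is a dict: "time_s": time; "joint_positions": joint angles; "qvel": joint speeds; "joint_torque": joint torques, N m; "tcp_pos": TCP position; "tcp_rot": TCP orientation; "contact_force": force on the tool from outside, world axes, zero at the start; "wrist_torque": the same for the moment, N m; "width": finger opening in m.
Only numpy, scipy, OpenCV 4.12 (cv2) and the standard library are available. Lean on these libraries where they do the work, as an engineer would, in place of code of your own. Each camera call takes 0.05 s, during which the arm holds its last target.

## Task

Turn the drying box's selector clockwise to the green mark and leave it clicked in there, without running on to red. Then lift the lid, which has a black handle bar, until its sticky seal lets go, and hold the lid's front edge 2 to 4 cm above its closed position: finish still holding it there with the gripper, since it falls shut if let go. Do not lift the lid before the selector is on green, do not let the lid fly up, and leave everything else on the bench where it is.

Things in the scene. Friction and masses are not known exactly. Their poses are not given: they have to be found in the camera images.
- dryer: Fixed aluminium vacuum drying box, 240 x 200 x 85 mm (x, y, z) with a grey valve block (110 x 120 mm, 70 mm high) against its left (+y) side near the front. Origin: centre of the box's underside, on the bench. Its x axis points from the front (handle side) to the hinge side, y to the valve block, z up; it may stand turned about z. With the lid shut, the lid's flat top is at z = 101 mm, the highest point is the handle bar's top at 145 mm
- selector_grip (a point): Point on the selector's vertical axis at the height to grip it, 100 mm above the bench; at (-65, 165) mm in the dryer's x, y. The selector is a grey grip bar 44 mm long, 12 mm thick and 30 mm high (z = 78 to 108 mm) across a disc of 44 mm diameter (top at z = 78 mm) on the flat valve block (top at z = 70 mm). A white line on one half of the bar is its pointer
- selector (a joint): Angle of the selector (rad), growing clockwise seen from above. Click positions: white mark 0, yellow 0.5, green 1.0, red 1.5. In the dryer's frame the pointer (and the bar) points in the direction at angle 0.75 minus this value, measured from +x towards +y. The detents take about 0.06 N m to pass, and about half way to the next mark the selector snaps on by itself; it starts at white or at yellow (rarely balanced in between)
- lid_bar (a point): Middle of the lid's black handle bar, 12 mm thick and round, 108 mm clear between its posts, lying along the dryer's y axis; 139 mm above the bench when shut, at (-90, 0) mm in the dryer's x, y, with 32 mm of free height under the bar. 215 mm in front of and 44 mm above the hinge axis
- lid_edge (a point): Middle of the lower front edge of the lid (clear plate with steel border, 250 x 210 x 12 mm, 0.3 to 0.55 kg), 250 mm in front of and 6 mm below the hinge axis when shut
- lid_axis (a point): Middle of the lid's hinge axis at the rear of the box, fixed: at (125, 0, 95) mm in the dryer's frame; the axis lies along the dryer's y
- lid (a joint): Opening angle of the lid (rad): 0 shut, growing as the front rises (0.12 = front edge 30 mm up). The seal sticks: about 11 to 15 N upward at the bar (weight included) is needed before the lid starts to move; the resistance then falls away over the first 10 mm of rise at the bar (0.05 rad), leaving only about 2 to 3 N, mostly the lid's weight. The lid falls shut when let go; a stop ends its travel at 0.5 rad
- build_tray: Blue build tray, fixed, 140 x 170 x 22 mm, bystander. Origin: centre of its underside
- spinal_rod: Translucent amber resin spinal rod model, 120 mm long, in the tray; bystander. Origin: its underside
- riffler: Steel riffler file, 236 mm long, 8 mm wide, lying on the bench; bystander. Origin: its underside
- polishing_wheel: Grey rubber polishing wheel, 70 mm diameter, 14 mm thick, lying flat; bystander. Origin: its underside
- rinse_bottle: White rinse bottle, 64 mm diameter, 150 mm high, standing; bystander. Origin: its underside
- compound_jar: Green jar, 68 mm diameter, 60 mm high, standing; bystander. Origin: its underside

How it is judged:
By the outcome, as a careful person would: the job done as asked, in the order asked, and still so for the second after the job is handed in, while the arm keeps its last pose, push and grip.
It also fails if it takes over 45 s, if anything falls off the work surface, if the arm or the gripper's body presses on something with over 40 N, if the wrist force passes 120 N, or if a joint passes its speed limit or range.

## Working session

There is one attempt and no reset: what is moved stays moved. The work goes in short steps, Python scripts to look and compute and a tool call to move; the robot and the scene stay as the last step left them, time stands still between calls to the robot, and variables do not carry over. Pictures are saved under pics/ and viewed, and the job is handed in when it is done.

Besides the shell and the picture viewer there is one more tool, called after ">>>" as name([rows], argument=value, ...), one row to a line, values as JSON. servo_tool: Moves the arm, as the interface text tells. Its arguments: {"type":"object","properties":{"motion":{"type":"array","items":{"type":"object","properties":{"jaw":{"type":"number"},"x":{"type":"number"},"y":{"type":"number"},"z":{"type":"number"},"wx":{"type":"number"},"wy":{"type":"number"},"wz":{"type":"number"}}}},"force":{"type":"number"}},"required":["motion"]}

```bash
mkdir -p pics
cat > h.py <<'E'
import numpy as np, cv2
from workcell import env
def ray(name,u,v):
    c=env.get_calibration(name);K=np.array(c['mtx']);R=np.array(c['R']);t=np.array(c['t']).ravel()
    d=R.T@np.linalg.solve(K,[u,v,1]);return -R.T@t,d
def atz(name,u,v,z):
    o,d=ray(name,u,v);return o+d*(z-o[2])/d[2]
def proj(name,X):
    c=env.get_calibration(name);p=np.array(c['mtx'])@(np.array(c['R'])@np.array(X,float)+np.array(c['t']).ravel());return p[:2]/p[2]
E
python3 - <<'E'
from h import *
for n in ['top','side']:
    cv2.imwrite(f'pics/{n}0.png',env.capture(n))
    for l,z in [('selector_grip',.1),('lid_bar',.139),('lid_axis',.095),('lid_edge',.089),('dryer',0)]:
        for r in env.place_of(n,l)[:2]:
            u,v=r['position'][0]*640,r['position'][1]*400
            print(n,l,round(r['score'],2),round(u,1),round(v,1),atz(n,u,v,z).round(4))
s=env.state();print({k:np.round(v,3) for k,v in s.items()})
E
```

```text
top selector_grip 0.59 274.0 180.5 [0.5992 0.1296 0.1   ]
top selector_grip 0.47 321.2 216.5 [ 0.4997 -0.0034  0.1   ]
top lid_bar 0.83 323.3 202.2 [ 0.5342 -0.0094  0.139 ]
top lid_axis 0.72 334.2 181.1 [ 0.5999 -0.0384  0.095 ]
top lid_axis 0.63 342.9 132.8 [ 0.7392 -0.0619  0.095 ]
top lid_edge 0.58 321.6 221.1 [ 0.4881 -0.0044  0.089 ]
top dryer 0.83 336.5 181.2 [ 0.617  -0.0461  0.    ]
side selector_grip 0.49 331.1 170.8 [0.6039 0.1545 0.1   ]
side selector_grip 0.24 292.7 153.3 [0.4773 0.2826 0.1   ]
side lid_bar 0.7 315.3 191.9 [ 0.5384 -0.02    0.139 ]
side lid_axis 0.75 384.3 207.4 [ 0.7452 -0.0562  0.095 ]
side lid_axis 0.38 376.4 344.3 [ 0.633  -0.5324  0.095 ]
side lid_edge 0.85 301.9 202.0 [ 4.974e-01 -2.000e-04  8.900e-02]
side dryer 0.82 338.7 225.3 [ 0.6128 -0.0156  0.    ]
{'time_s': np.float64(0.6), 'joint_positions': array([-1.237,  0.467, -0.012,  1.603,  0.006,  1.071, -0.056]), 'qvel': array([-0.001, -0.   ,  0.001, -0.001,  0.   , -0.   ,  0.001]), 'joint_torque': array([-1.0000e-03, -5.3195e+01,  2.1000e-02, -2.5152e+01,  1.1000e-02,
        1.0000e-03, -0.0000e+00]), 'tcp_pos': array([0.239, 0.604, 0.231]), 'tcp_rot': array([ 0.695, -0.695,  0.132, -0.132]), 'contact_force': array([-1.144,  0.26 , -0.258]), 'wrist_torque': array([-0.007,  0.009,  0.005]), 'width': np.float64(0.086)}
```

View pics/top0.png

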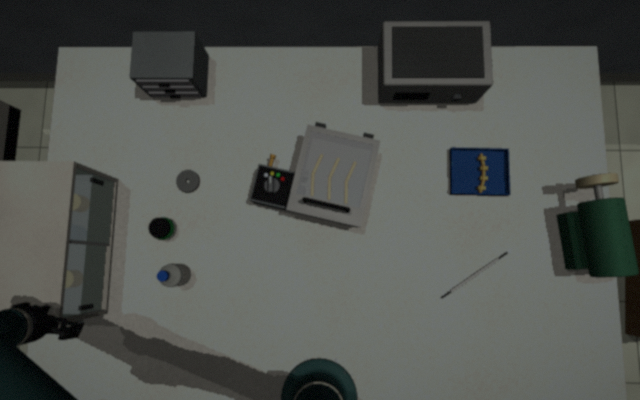

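View pics/side0.png

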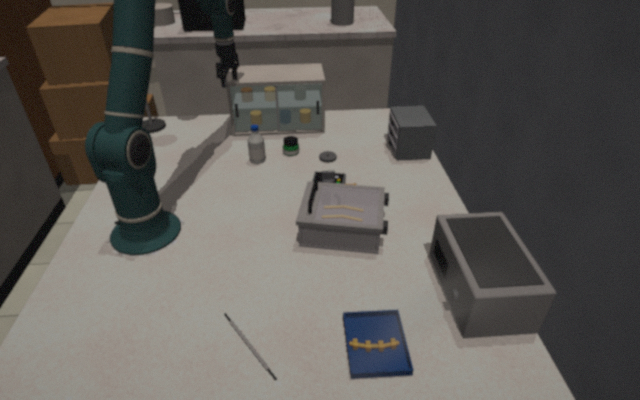

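Run:
```python
from h import *
i=cv2.imread('pics/top0.png');cv2.imwrite('pics/tc.png',cv2.resize(i[120:250,220:400],None,fx=4.4,fy=4.4,interpolation=cv2.INTER_CUBIC))
```

```text
(no output)
```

View pics/tc.png

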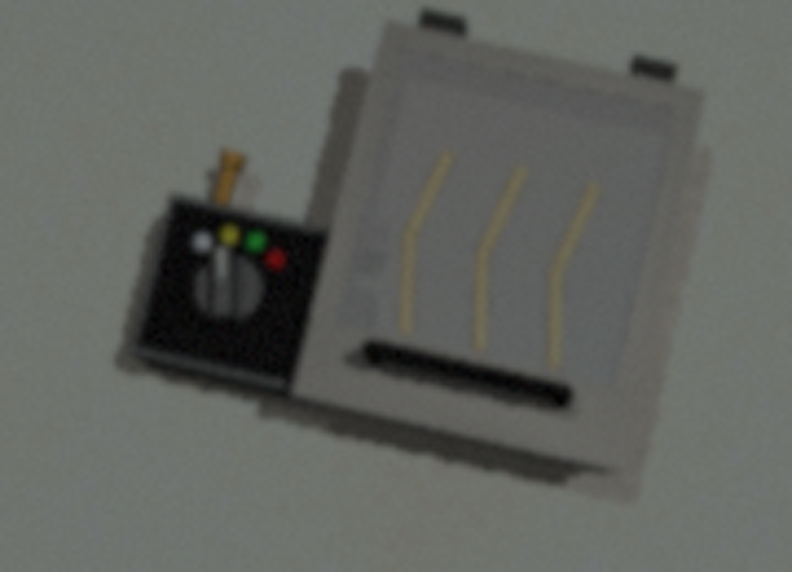

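Run:
```python
from h import *
from scipy.optimize import least_squares
def px(c): return np.array([220+(c[0]+.5)/4.4-.5,120+(c[1]+.5)/4.4-.5])
obs=[((388,22),(125,105,101)),((703,92),(125,-105,101)),((612,470),(-125,-105,101)),((292,393),(-125,105,101)),
((470,376),(-90,0,145)),((175,198),(None))]
obs=[o for o in obs if o[1]]
def X(p,b):
    c,s=np.cos(p[2]),np.sin(p[2]);b=np.array(b)/1000;return [p[0]+c*b[0]-s*b[1],p[1]+s*b[0]+c*b[1],b[2]]
f=lambda p:np.concatenate([proj('top',X(p,b))-px(c) for c,b in obs])
r=least_squares(f,[.617,-.046,-.23]);print(r.x,r.fun.round(2))
p=r.x
for n,b in dict(sel=(-65,165,100),bar=(-90,0,139),edge=(-125,0,89),axis=(125,0,95)).items(): print(n,np.round(X(p,b),4),proj('top',X(p,b)).round(1),proj('side',X(p,b)).round(1))
# pointer angle
a=atz('top',*px((228,305)),.108);b=atz('top',*px((219,248)),.108);d=b-a;print('pointer world ang',np.arctan2(d[1],d[0]),'q',.75+p[2]-np.arctan2(d[1],d[0]))
print(env.get_calibration('wrist'))
```

```text
[ 0.61660917 -0.03529105 -0.22547998] [-0.44 -0.36  0.51  0.22  1.27  0.82 -0.35  0.47 -0.99 -1.17]
sel [0.5901 0.1401 0.1   ] [270.2 183.7] [327.4 173.3]
bar [ 0.5289 -0.0152  0.139 ] [325.5 204.2] [312.1 191.1]
edge [ 0.4948 -0.0073  0.089 ] [322.7 218.7] [301.1 203.4]
axis [ 0.7384 -0.0632  0.095 ] [343.4 133.1] [382.6 208.9]
pointer world ang 0.18340473535751095 q 0.34111528892848636
{'mtx': array([[309.70691629,   0.        , 321.42761308],
       [  0.        , 309.70691629, 199.66703847],
       [  0.        ,   0.        ,   1.        ]]), 'mount': array([[ 4.51857461e-04,  9.59127509e-01,  2.82973882e-01,
        -7.14259908e-02],
       [-4.24608663e-04, -2.82973701e-01,  9.59127575e-01,
        -1.43449026e-01],
       [ 9.99999808e-01, -5.53542112e-04,  2.79390072e-04,
        -1.22949709e-03],
       [ 0.00000000e+00,  0.00000000e+00,  0.00000000e+00,
         1.00000000e+00]])}
```

Run:
```python
from h import *
from scipy.spatial.transform import Rotation as Ro
q=env.state()['tcp_rot'];R=Ro.from_quat([q[1],q[2],q[3],q[0]]).as_matrix();print(R.round(3));print('jaw ang',np.arctan2(R[1,2],R[0,2]))
M=env.get_calibration('wrist')['mount'];print('cam axis world',R@M[:3,2], 'cam pos off',R@M[:3,3], 'x ang of tool x',np.arctan2(R[1,0],R[0,0]))
```

```text
[[ 0.93   0.     0.368]
 [-0.368  0.     0.93 ]
 [ 0.    -1.     0.   ]]
jaw ang 1.1939373764774293
cam axis world [ 0.26327735 -0.1038486  -0.95911444] cam pos off [-0.06687486  0.02513771  0.14344565] x ang of tool x -0.37685895254474056
```

>>> servo_tool([
  {"x": 0.0235,"y": -0.031,"wz": 0.05,"jaw": 0.04},
  {"x": 0.0235,"y": -0.031,"wz": 0.05},
  {"x": 0.0235,"y": -0.031,"wz": 0.05},
  {"x": 0.0235,"y": -0.031,"wz": 0.05},
  {"x": 0.0235,"y": -0.031,"wz": 0.05},
  {"x": 0.0235,"y": -0.031,"wz": 0.05},
  {"x": 0.0235,"y": -0.031,"wz": 0.05},
  {"x": 0.0235,"y": -0.031,"wz": 0.05},
  {"x": 0.0235,"y": -0.031,"wz": 0.05},
  {"x": 0.0235,"y": -0.031,"wz": 0.05},
  {"x": 0.0235,"y": -0.031},
  {"x": 0.0235,"y": -0.031},
  {"x": 0.0235,"y": -0.031},
  {"x": 0.0235,"y": -0.031},
  {"x": 0.021,"y": -0.03},
  {"x": 0},
])

```text
validation failed for argument at $.mo...
```

```bash
cat >> h.py <<'E'
from scipy.spatial.transform import Rotation as Ro
def pose():
    s=env.state();q=s['tcp_rot'];return np.array(s['tcp_pos']),Ro.from_quat([q[1],q[2],q[3],q[0]]).as_matrix()
def watz(u,v,z,P):
    c=env.get_calibration('wrist');K=c['mtx'];M=c['mount']
    x=(np.array([u,v])-K[:2,2])/K[0,0];r=np.linalg.norm(x)
    d=np.r_[np.sin(r)*x/max(r,1e-9),np.cos(r)];p,R=P
    o=p+R@M[:3,3];d=R@M[:3,:3]@d;return o+d*(z-o[2])/d[2]
def wproj(X,P):
    c=env.get_calibration('wrist');K=c['mtx'];M=c['mount'];p,R=P
    q=M[:3,:3].T@(R.T@(np.array(X)-p)-M[:3,3]);th=np.arctan2(np.hypot(q[0],q[1]),q[2]);h=np.hypot(q[0],q[1])
    return K[:2,2]+K[0,0]*th*q[:2]/h
E
cat > w.py <<'E'
import sys
from h import *
P=pose();im=env.capture('wrist');cv2.imwrite(f'pics/{sys.argv[1]}.png',im)
print(P[0].round(4),'jaw',np.arctan2(P[1][1,2],P[1][0,2]))
for l,z in [('selector_grip',.1),('lid_bar',.139)]:
    for r in env.place_of('wrist',l)[:2]:
        u,v=r['position'][0]*640,r['position'][1]*400;print(l,round(r['score'],2),round(u),round(v),watz(u,v,z,P).round(4))
s=env.state();print(s['time_s'],s['width'],s['contact_force'],s['joint_positions'].round(2))
E
python3 w.py w1
```

```text
[0.2392 0.6044 0.2313] jaw 1.1939373764774293
lid_bar 0.7 292 336 [0.3569 0.5247 0.139 ]
0.75 0.08542736370922871 [0.44001804 0.23005418 0.00892862] [-1.24  0.47 -0.01  1.6   0.01  1.07 -0.06]
```

View pics/w1.png

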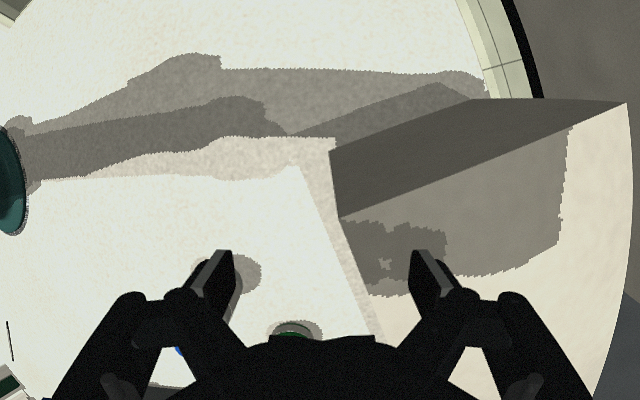

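>>> servo_tool([
  {"jaw": 0.04,"x": 0.0235,"y": -0.031,"z": 0,"wx": 0,"wy": 0,"wz": 0.05},
  {"jaw": 0.04,"x": 0.0235,"y": -0.031,"z": 0,"wx": 0,"wy": 0,"wz": 0.05},
  {"jaw": 0.04,"x": 0.0235,"y": -0.031,"z": 0,"wx": 0,"wy": 0,"wz": 0.05},
  {"jaw": 0.04,"x": 0.0235,"y": -0.031,"z": 0,"wx": 0,"wy": 0,"wz": 0.05},
  {"jaw": 0.04,"x": 0.0235,"y": -0.031,"z": 0,"wx": 0,"wy": 0,"wz": 0.05},
  {"jaw": 0.04,"x": 0.0235,"y": -0.031,"z": 0,"wx": 0,"wy": 0,"wz": 0.05},
  {"jaw": 0.04,"x": 0.0235,"y": -0.031,"z": 0,"wx": 0,"wy": 0,"wz": 0.05},
  {"jaw": 0.04,"x": 0.0235,"y": -0.031,"z": 0,"wx": 0,"wy": 0,"wz": 0.05},
  {"jaw": 0.04,"x": 0.0235,"y": -0.031,"z": 0,"wx": 0,"wy": 0,"wz": 0.05},
  {"jaw": 0.04,"x": 0.0235,"y": -0.031,"z": 0,"wx": 0,"wy": 0,"wz": 0.05},
  {"jaw": 0.04,"x": 0.0235,"y": -0.031,"z": 0,"wx": 0,"wy": 0,"wz": 0},
  {"jaw": 0.04,"x": 0.0235,"y": -0.031,"z": 0,"wx": 0,"wy": 0,"wz": 0},
  {"jaw": 0.04,"x": 0.0235,"y": -0.031,"z": 0,"wx": 0,"wy": 0,"wz": 0},
  {"jaw": 0.04,"x": 0.0235,"y": -0.031,"z": 0,"wx": 0,"wy": 0,"wz": 0},
  {"jaw": 0.04,"x": 0.021,"y": -0.03,"z": 0,"wx": 0,"wy": 0,"wz": 0},
  {"jaw": 0.04,"x": 0,"y": 0,"z": 0,"wx": 0,"wy": 0,"wz": 0},
])

```text
time_s: 2.08
tcp_pos: [0.5934, 0.1311, 0.2315]
tcp_rot: [-0.704, 0.708, 0.04, -0.038]
contact_force: [-0.2, -0.5, -0.3]
width: 0.0398
```

```bash
python3 w.py w2
```

```text
[0.5934 0.1311 0.2315] jaw 1.6823543111356087
selector_grip 0.55 334 188 [0.5903 0.1405 0.1   ]
2.2333 0.040205438499416817 [-0.58583798 -0.03135072 -0.32261078] [-0.37  0.39  0.11  1.72 -0.05  1.03  1.45]
```

View pics/w2.png

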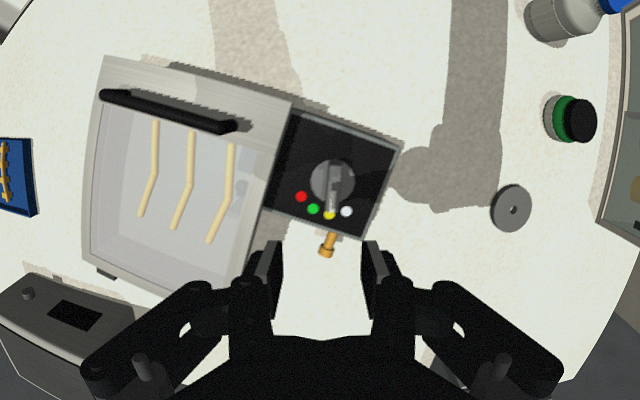

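Run:
```python
from h import *
i=cv2.imread('pics/w2.png');cv2.imwrite('pics/w2c.png',cv2.resize(i[50:260,80:410],None,fx=2.4,fy=2.4,interpolation=cv2.INTER_CUBIC))
cv2.imwrite('pics/w2d.png',cv2.resize(i[140:260,260:410],None,fx=5,fy=5,interpolation=cv2.INTER_CUBIC))
```

```text
(no output)
```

View pics/w2c.png

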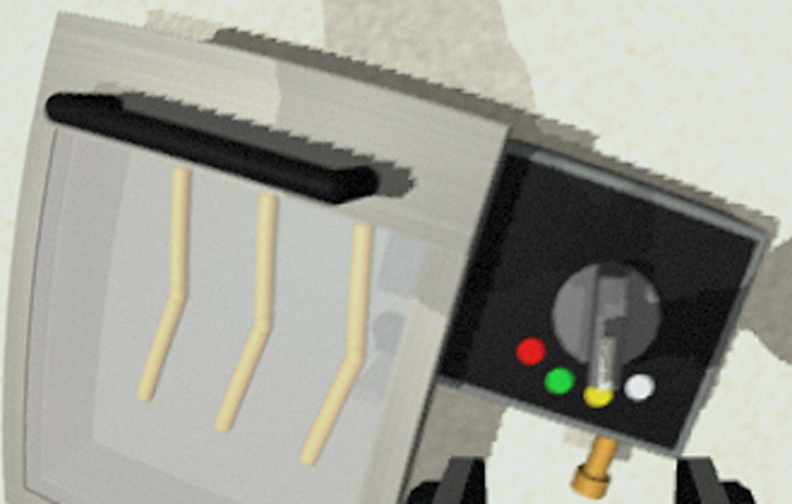

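View pics/w2d.png

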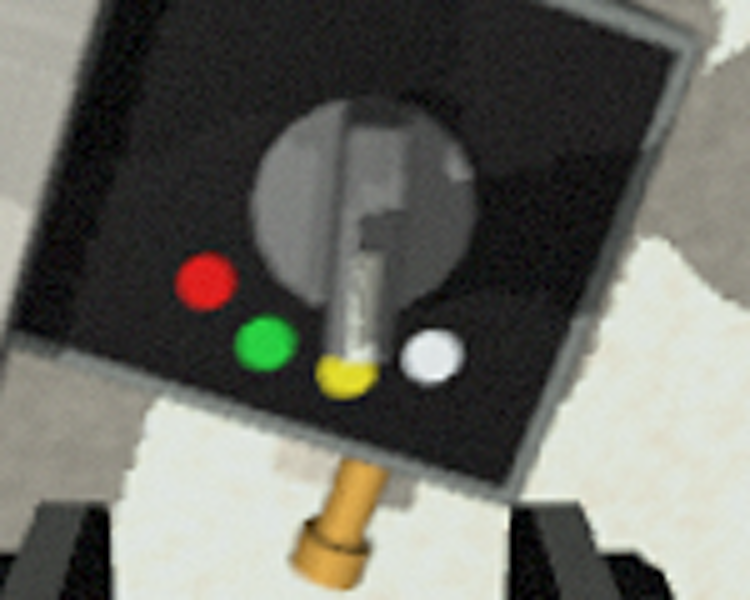

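Run:
```python
from h import *
P=pose()
g=lambda c,z:watz(260+(c[0]+.5)/5-.5,140+(c[1]+.5)/5-.5,z,P)
a=g((380,130),.108);b=g((362,358),.108);d=b-a;print(a,b,np.linalg.norm(d),'ptr',np.arctan2(d[1],d[0]))
S=np.array([.5902,.1403])
for n,c,q in [('red',(206,282),1.5),('green',(266,343),1.),('yel',(346,372),.5),('white',(433,356),0)]:
    X=g(c,.0705);d=X[:2]-S;print(n,X.round(4),np.hypot(*d),'yaw',np.arctan2(d[1],d[0])-.75+q)
m=np.array([g(c,.0705)[:2] for c in [(206,282),(266,343),(346,372),(433,356)]])
A=np.c_[2*m,np.ones(4)];s=np.linalg.lstsq(A,(m**2).sum(1),rcond=None)[0];print('centre',s[:2])
k=lambda c,z:watz(80+(c[0]+.5)/2.4-.5,50+(c[1]+.5)/2.4-.5,z,P)
e1=k((48,108),.139);e2=k((336,190),.139);d=e2-e1;print('bar',e1,e2,(e1+e2)/2,np.linalg.norm(d),'yaw',np.arctan2(d[1],d[0])-np.pi/2)
f=k((513,125),.101);f2=k((62,13),.101);d=f-f2;print('front corners',f,f2,np.linalg.norm(d),np.arctan2(d[1],d[0])-np.pi/2)
v1=k((772,230),.07);v2=k((683,452),.07);d=v2-v1;print('valve',np.linalg.norm(d),np.arctan2(d[1],d[0]))
```

```text
[0.56347537 0.14854254 0.108     ] [0.60544109 0.15088869 0.108     ] 0.04203125184865731 ptr 0.055848332115941535
red [0.6054 0.12   0.0705] 0.025346745920255116 yaw -0.17691004319817472
green [0.6169 0.1337 0.0705] 0.027539934473656845 yaw 0.007830161835339355
yel [0.6212 0.1509 0.0705] 0.032783732099844934 yaw 0.07963948752127309
white [0.6156 0.1684 0.0705] 0.03786016434049879 yaw 0.0862733907862
centre [0.58528991 0.14964326]
bar [ 0.51323386 -0.07087977  0.139     ] [0.53903346 0.05287325 0.139     ] [ 0.52613366 -0.00900326  0.139     ] 0.12641372278243224 yaw -0.20553261550252544
front corners [0.51251364 0.10528529 0.101     ] [ 0.47041846 -0.09984711  0.101     ] 0.20940703461467883 -0.2023999644480936
valve 0.10562542880924196 -0.20881851746297286
```

```bash
python3 - <<'E'
from h import *
P=pose();print(P);print(env.state()['time_s'],env.state()['joint_positions'],env.state()['qvel'])
E
python3 w.py w3
```

```text
(array([0.58908369, 0.14042081, 0.23112625]), array([[ 9.92522920e-01, -4.32557318e-04, -1.22057638e-01],
       [ 1.22057841e-01,  4.78127350e-04,  9.92522874e-01],
       [-3.70963938e-04, -9.99999792e-01,  5.27349366e-04]]))
2.2333 [-0.3716454   0.39097558  0.1069624   1.72300544 -0.04813552  1.03042636
  1.44524863] [-0.02875857 -0.00760459 -0.0278109   0.00760692 -0.00221315 -0.00104552
 -0.0002321 ]
[0.5891 0.1404 0.2311] jaw 1.693159102291297
selector_grip 0.64 322 190 [0.5892 0.1399 0.1   ]
selector_grip 0.6 552 118 [0.4775 0.3749 0.1   ]
lid_bar 0.79 144 111 [ 0.5281 -0.0186  0.139 ]
lid_bar 0.71 548 121 [0.4869 0.3357 0.139 ]
2.3833 0.04008799741671061 [-1.03080889  0.48015114  1.01156667] [-0.37  0.39  0.11  1.72 -0.05  1.03  1.45]
```

Run:
```python
from h import *
i=cv2.imread('pics/w3.png');cv2.imwrite('pics/w3c.png',cv2.resize(i[50:260,80:410],None,fx=2.4,fy=2.4,interpolation=cv2.INTER_CUBIC))
cv2.imwrite('pics/w3d.png',cv2.resize(i[140:260,250:400],None,fx=5,fy=5,interpolation=cv2.INTER_CUBIC))
print(pose()[0])
```

```text
[0.58840993 0.14225301 0.23132005]
```

View pics/w3c.png

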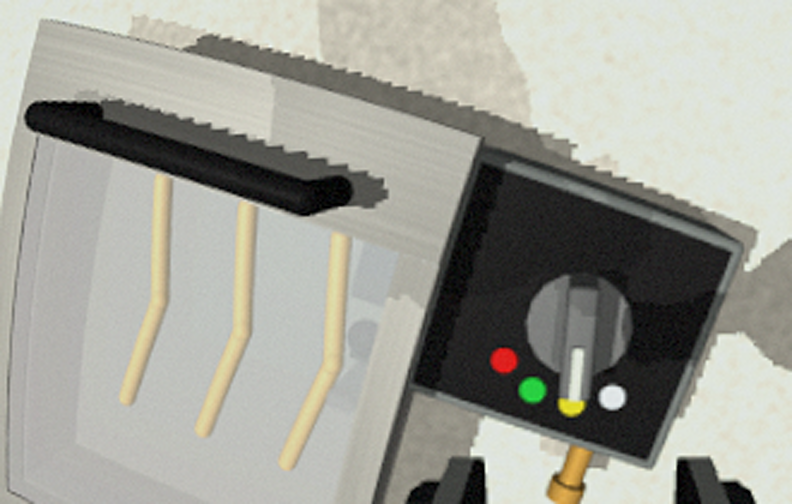

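View pics/w3d.png

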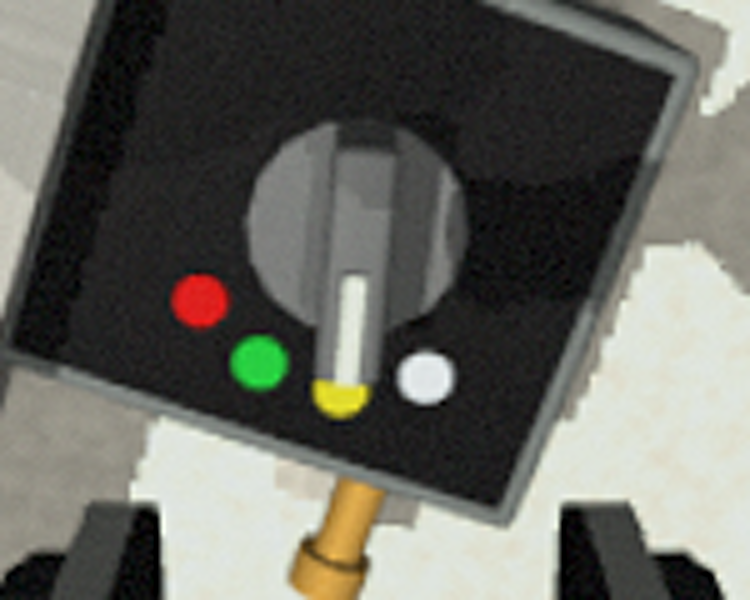

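Run:
```python
from h import *
p,R=pose();P=(np.array([.5891,.1404,.2311]),R)
g=lambda c,z:watz(250+(c[0]+.5)/5-.5,140+(c[1]+.5)/5-.5,z,P)
a=g((366,152),.108);b=g((346,382),.108);d=b-a;print(a,b,(a+b)/2,np.linalg.norm(d),'ptr',np.arctan2(d[1],d[0]))
m=np.array([g(c,.0705)[:2] for c in [(200,301),(260,363),(342,393),(426,377)]])
A=np.c_[2*m,np.ones(4)];s=np.linalg.lstsq(A,(m**2).sum(1),rcond=None)[0];S=s[:2];print('centre',S)
for x,q in zip(m,[1.5,1,.5,0]):
    d=x-S;print(np.hypot(*d),'yaw',np.arctan2(d[1],d[0])-.75+q)
k=lambda c,z:watz(80+(c[0]+.5)/2.4-.5,50+(c[1]+.5)/2.4-.5,z,P)
e1=k((28,117),.139);e2=k((306,202),.139);d=e2-e1;print('bar',e1,e2,(e1+e2)/2,np.linalg.norm(d),'yaw',np.arctan2(d[1],d[0])-np.pi/2)
f=k((482,137),.101);f2=k((41,20),.101);d=f-f2;print('front corners',f,f2,np.linalg.norm(d),np.arctan2(d[1],d[0])-np.pi/2)
v1=k((742,243),.07);v2=k((653,466),.07);d=v2-v1;print('valve',np.linalg.norm(d),np.arctan2(d[1],d[0]))
```

```text
[0.56876885 0.13787172 0.108     ] [0.61149704 0.13963584 0.108     ] [0.59013294 0.13875378 0.108     ] 0.04276458903522894 ptr 0.041263588276573025
centre [0.5916566  0.13877743]
0.03541563076951017 yaw -0.24392516379083484
0.03498467199598016 yaw -0.22450261255864468
0.035585913712802786 yaw -0.2018699902628821
0.035194267797969234 yaw -0.19240543320644332
bar [ 0.51726431 -0.0817738   0.139     ] [0.54413024 0.04240187 0.139     ] [ 0.53069728 -0.01968596  0.139     ] 0.1270487151121722 yaw -0.2130701613890167
front corners [0.51823817 0.09424166 0.101     ] [ 0.47357043 -0.11279505  0.101     ] 0.21180038503683768 -0.21249093738093294
valve 0.1066539679169335 -0.20709158613409268
```

>>> servo_tool([
  {"jaw": 0.04,"x": 0.0005,"y": -0.0015,"z": -0.025,"wx": 0,"wy": 0,"wz": -0.04},
  {"jaw": 0.04,"x": 0,"y": 0,"z": -0.025,"wx": 0,"wy": 0,"wz": -0.04},
  {"jaw": 0.04,"x": 0,"y": 0,"z": -0.025,"wx": 0,"wy": 0,"wz": 0},
  {"jaw": 0.04,"x": 0,"y": 0,"z": -0.025,"wx": 0,"wy": 0,"wz": 0},
  {"jaw": 0.04,"x": 0,"y": 0,"z": -0.01,"wx": 0,"wy": 0,"wz": 0},
  {"jaw": 0.04,"x": 0,"y": 0,"z": 0,"wx": 0,"wy": 0,"wz": 0},
  {"jaw": 0.04,"x": 0,"y": 0,"z": 0,"wx": 0,"wy": 0,"wz": 0},
], force=30)

```text
time_s: 2.97
tcp_pos: [0.5897, 0.1398, 0.1217]
tcp_rot: [0.707, -0.707, -0.016, 0.016]
contact_force: [0.4, 0.2, 0.6]
width: 0.0406
```

```bash
python3 w.py w4
```

```text
[0.5897 0.1398 0.1217] jaw 1.6152232187609379
selector_grip 0.87 326 235 [0.5875 0.1412 0.1   ]
lid_bar 0.87 45 143 [ 0.5289 -0.0189  0.139 ]
3.1167 0.04030739610123826 [-0.35132057 -0.22816354  0.66388695] [-0.37  0.52  0.11  1.8  -0.08  0.82  1.39]
```

View pics/w4.png

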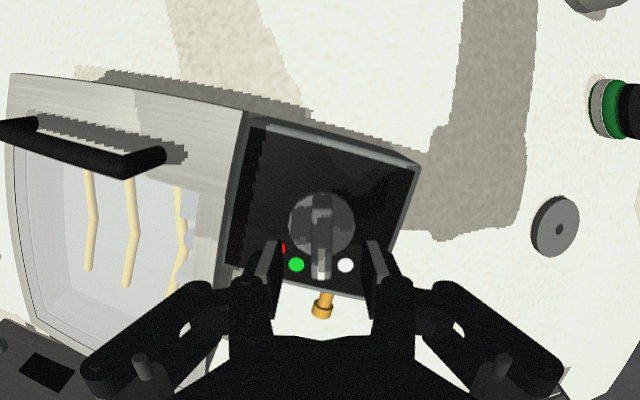

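>>> servo_tool([
  {"jaw": 0.04,"x": 0,"y": -0.0005,"z": -0.014,"wx": 0,"wy": 0,"wz": 0},
  {"jaw": 0.04,"x": 0,"y": 0,"z": -0.014,"wx": 0,"wy": 0,"wz": 0},
  {"jaw": 0.04,"x": 0,"y": 0,"z": -0.01,"wx": 0,"wy": 0,"wz": 0},
  {"jaw": 0.04,"x": 0,"y": 0,"z": 0,"wx": 0,"wy": 0,"wz": 0},
  {"jaw": 0.04,"x": 0,"y": 0,"z": 0,"wx": 0,"wy": 0,"wz": 0},
  {"jaw": 0.02,"x": 0,"y": 0,"z": 0,"wx": 0,"wy": 0,"wz": 0},
  {"jaw": 0.014,"x": 0,"y": 0,"z": 0,"wx": 0,"wy": 0,"wz": 0},
  {"jaw": 0.005,"x": 0,"y": 0,"z": 0,"wx": 0,"wy": 0,"wz": 0},
  {"jaw": 0.005,"x": 0,"y": 0,"z": 0,"wx": 0,"wy": 0,"wz": 0},
  {"jaw": 0.005,"x": 0,"y": 0,"z": 0,"wx": 0,"wy": 0,"wz": 0},
], force=30)

```text
time_s: 3.95
tcp_pos: [0.5903, 0.1395, 0.0844]
tcp_rot: [0.707, -0.706, -0.016, 0.015]
contact_force: [-2.0, 3.1, 6.0]
width: 0.0113
```

>>> servo_tool([
  {"jaw": 0.005,"x": 0,"y": 0,"z": 0,"wx": 0,"wy": 0,"wz": -0.05},
  {"jaw": 0.005,"x": 0,"y": 0,"z": 0,"wx": 0,"wy": 0,"wz": -0.05},
  {"jaw": 0.005,"x": 0,"y": 0,"z": 0,"wx": 0,"wy": 0,"wz": -0.05},
  {"jaw": 0.005,"x": 0,"y": 0,"z": 0,"wx": 0,"wy": 0,"wz": -0.05},
  {"jaw": 0.005,"x": 0,"y": 0,"z": 0,"wx": 0,"wy": 0,"wz": -0.05},
  {"jaw": 0.005,"x": 0,"y": 0,"z": 0,"wx": 0,"wy": 0,"wz": -0.05},
  {"jaw": 0.005,"x": 0,"y": 0,"z": 0,"wx": 0,"wy": 0,"wz": -0.05},
  {"jaw": 0.005,"x": 0,"y": 0,"z": 0,"wx": 0,"wy": 0,"wz": -0.05},
  {"jaw": 0.005,"x": 0,"y": 0,"z": 0,"wx": 0,"wy": 0,"wz": -0.05},
  {"jaw": 0.005,"x": 0,"y": 0,"z": 0,"wx": 0,"wy": 0,"wz": -0.05},
  {"jaw": 0.005,"x": 0,"y": 0,"z": 0,"wx": 0,"wy": 0,"wz": 0},
  {"jaw": 0.005,"x": 0,"y": 0,"z": 0,"wx": 0,"wy": 0,"wz": 0},
])

```text
time_s: 4.95
tcp_pos: [0.5903, 0.1394, 0.0844]
tcp_rot: [0.689, -0.688, 0.16, -0.16]
contact_force: [-1.2, 2.8, 6.1]
width: 0.0113
```

```bash
python3 w.py w5
```

```text
[0.5903 0.1394 0.0844] jaw 1.1143748490145264
selector_grip 0.95 322 269 [0.5899 0.1385 0.1   ]
lid_bar 0.83 24 302 [ 0.5292 -0.0167  0.139 ]
5.1 0.010947814323251853 [-1.71336807  2.4622198   6.24845778] [-0.46  0.58  0.23  1.83 -0.19  0.75  0.98]
```

View pics/w5.png

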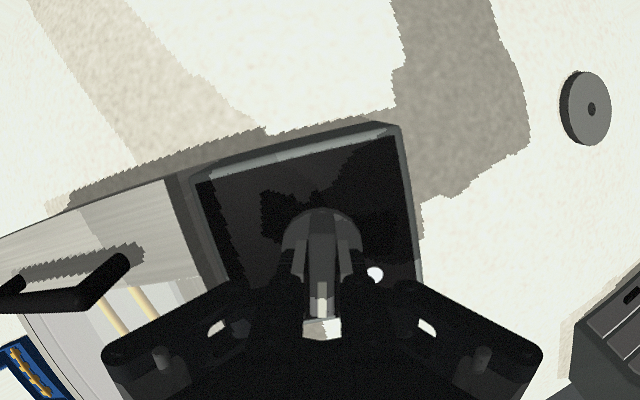

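>>> servo_tool([
  {"jaw": 0.025,"x": 0,"y": 0,"z": 0,"wx": 0,"wy": 0,"wz": 0},
  {"jaw": 0.03,"x": 0,"y": 0,"z": 0,"wx": 0,"wy": 0,"wz": 0},
  {"jaw": 0.03,"x": 0,"y": 0,"z": 0,"wx": 0,"wy": 0,"wz": 0},
  {"jaw": 0.03,"x": 0,"y": 0,"z": 0.02,"wx": 0,"wy": 0,"wz": 0},
  {"jaw": 0.03,"x": 0,"y": 0,"z": 0.03,"wx": 0,"wy": 0,"wz": 0},
  {"jaw": 0.03,"x": 0,"y": 0,"z": 0.035,"wx": 0,"wy": 0,"wz": 0},
  {"jaw": 0.03,"x": 0,"y": 0,"z": 0.035,"wx": 0,"wy": 0,"wz": 0},
  {"jaw": 0.03,"x": 0,"y": 0,"z": 0.0,"wx": 0,"wy": 0,"wz": 0},
  {"jaw": 0.03,"x": 0,"y": 0,"z": 0.0,"wx": 0,"wy": 0,"wz": 0},
], force=80)

```text
time_s: 5.85
tcp_pos: [0.591, 0.1383, 0.2055]
tcp_rot: [0.689, -0.688, 0.159, -0.162]
contact_force: [-0.5, -0.6, 0.2]
width: 0.03
```

```bash
python3 w.py w6
python3 - <<'E'
from h import *
i=cv2.imread('pics/w6.png');cv2.imwrite('pics/w6d.png',cv2.resize(i[120:300,220:440],None,fx=3.5,fy=3.5,interpolation=cv2.INTER_CUBIC))
E
```

```text
[0.591  0.1383 0.2055] jaw 1.1134460733343172
selector_grip 0.74 223 373 [ 0.7367 -0.0681  0.1   ]
selector_grip 0.73 324 193 [0.5886 0.1406 0.1   ]
lid_bar 0.81 123 224 [ 0.5275 -0.0188  0.139 ]
lid_bar 0.55 141 174 [0.5016 0.0253 0.139 ]
6.0 0.03020271627708649 [-0.81883287  0.47006716 -0.69833639] [-0.49  0.43  0.27  1.76 -0.13  0.98  0.94]
```

View pics/w6d.png

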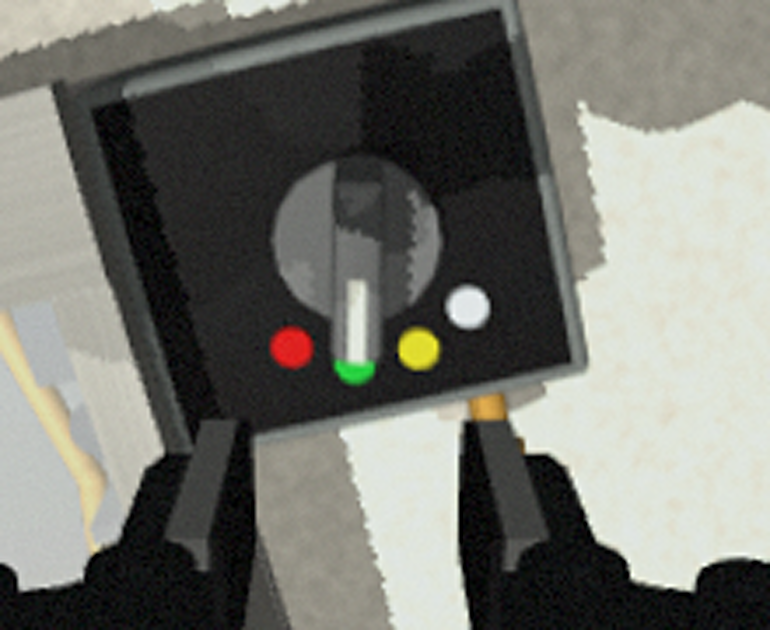

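>>> servo_tool([
  {"jaw": 0.05,"x": -0.005,"y": -0.013,"z": 0,"wx": 0,"wy": 0,"wz": -0.11},
  {"jaw": 0.05,"x": -0.005,"y": -0.013,"z": 0,"wx": 0,"wy": 0,"wz": -0.11},
  {"jaw": 0.05,"x": -0.005,"y": -0.013,"z": 0,"wx": 0,"wy": 0,"wz": -0.11},
  {"jaw": 0.05,"x": -0.005,"y": -0.013,"z": 0,"wx": 0,"wy": 0,"wz": -0.11},
  {"jaw": 0.05,"x": -0.005,"y": -0.013,"z": 0,"wx": 0,"wy": 0,"wz": -0.11},
  {"jaw": 0.05,"x": -0.005,"y": -0.013,"z": 0,"wx": 0,"wy": 0,"wz": -0.11},
  {"jaw": 0.05,"x": -0.005,"y": -0.013,"z": 0,"wx": 0,"wy": 0,"wz": -0.11},
  {"jaw": 0.05,"x": -0.005,"y": -0.013,"z": 0,"wx": 0,"wy": 0,"wz": -0.11},
  {"jaw": 0.05,"x": -0.005,"y": -0.013,"z": 0,"wx": 0,"wy": 0,"wz": -0.11},
  {"jaw": 0.05,"x": -0.005,"y": -0.013,"z": 0,"wx": 0,"wy": 0,"wz": -0.11},
  {"jaw": 0.05,"x": -0.006,"y": -0.013,"z": 0,"wx": 0,"wy": 0,"wz": -0.11},
  {"jaw": 0.05,"x": -0.006,"y": -0.013,"z": 0,"wx": 0,"wy": 0,"wz": -0.117},
  {"jaw": 0.05,"x": 0,"y": 0,"z": 0,"wx": 0,"wy": 0,"wz": 0},
  {"jaw": 0.05,"x": 0,"y": 0,"z": 0,"wx": 0,"wy": 0,"wz": 0},
  {"jaw": 0.05,"x": 0,"y": 0,"z": 0,"wx": 0,"wy": 0,"wz": 0},
])

```text
time_s: 7.25
tcp_pos: [0.5277, -0.0166, 0.2026]
tcp_rot: [0.445, -0.445, 0.55, -0.549]
contact_force: [0.4, 0.1, -0.1]
width: 0.0499
```

```bash
python3 w.py w7
```

```text
[ 0.5277 -0.0166  0.2026] jaw -0.20925012667289608
7.4 0.04982491155620821 [-0.37303097 -0.30843129 -0.34485161] [-0.53  0.32  0.61  1.96 -0.23  0.93 -0.02]
```

View pics/w7.png

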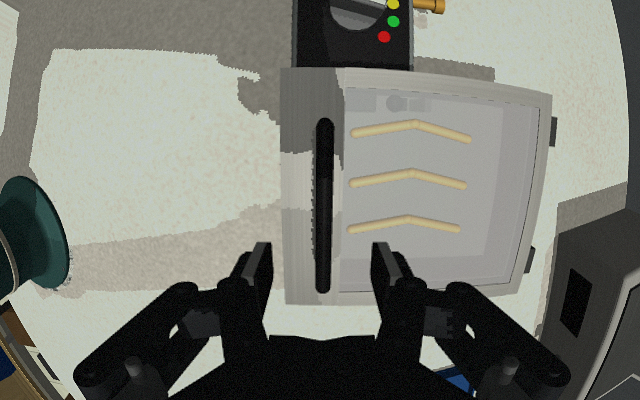

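Run:
```python
from h import *
P=pose();print(P[0])
a=watz(326,122,.139,P);b=watz(322.5,289,.139,P);m=(a+b)/2;d=a-b;print(a,b,m,np.linalg.norm(d),np.arctan2(d[1],d[0])-np.pi/2)
e=m-P[0];print('tool x,z offset',P[1].T@e)
```

```text
[ 0.52791245 -0.01665862  0.20296517]
[0.54443114 0.04452577 0.139     ] [ 0.51572029 -0.07925597  0.139     ] [ 0.53007571 -0.0173651   0.139     ] 0.12706781497107547 -0.2279170986234118
tool x,z offset [0.0002325  0.06396432 0.00228754]
```

>>> servo_tool([
  {"jaw": 0.05,"x": 0.002,"y": 0,"z": -0.02,"wx": 0,"wy": 0,"wz": -0.01},
  {"jaw": 0.05,"x": 0,"y": 0,"z": -0.02,"wx": 0,"wy": 0,"wz": 0},
  {"jaw": 0.05,"x": 0,"y": 0,"z": -0.02,"wx": 0,"wy": 0,"wz": 0},
  {"jaw": 0.05,"x": 0,"y": 0,"z": -0.015,"wx": 0,"wy": 0,"wz": 0},
  {"jaw": 0.05,"x": 0,"y": 0,"z": -0.006,"wx": 0,"wy": 0,"wz": 0},
  {"jaw": 0.05,"x": 0,"y": 0,"z": 0,"wx": 0,"wy": 0,"wz": 0},
  {"jaw": 0.05,"x": 0,"y": 0,"z": 0,"wx": 0,"wy": 0,"wz": 0},
], force=30)

```text
time_s: 7.98
tcp_pos: [0.5301, -0.0175, 0.1225]
tcp_rot: [-0.441, 0.441, -0.552, 0.553]
contact_force: [0.3, -0.3, -0.0]
width: 0.0504
```

```bash
python3 w.py w8
```

```text
[ 0.5301 -0.0175  0.1225] jaw -0.22247167766626882
lid_bar 0.63 321 269 [ 0.53   -0.0177  0.139 ]
8.1333 0.050209991552195604 [-0.88247008 -0.04721385  0.57293858] [-0.47  0.45  0.55  2.01 -0.33  0.77  0.06]
```

View pics/w8.png

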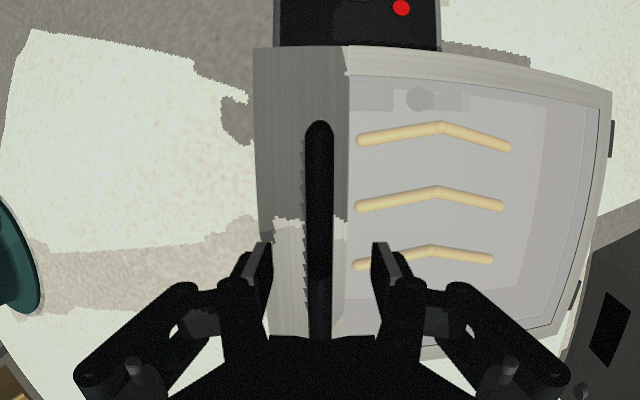

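Centred on the bar. Close the jaws.

>>> servo_tool([
  {"jaw": 0.025,"x": 0,"y": 0,"z": 0,"wx": 0,"wy": 0,"wz": 0},
  {"jaw": 0.015,"x": 0,"y": 0,"z": 0,"wx": 0,"wy": 0,"wz": 0},
  {"jaw": 0.005,"x": 0,"y": 0,"z": 0,"wx": 0,"wy": 0,"wz": 0},
  {"jaw": 0.005,"x": 0,"y": 0,"z": 0,"wx": 0,"wy": 0,"wz": 0},
  {"jaw": 0.005,"x": 0,"y": 0,"z": 0,"wx": 0,"wy": 0,"wz": 0},
  {"jaw": 0.005,"x": 0,"y": 0,"z": 0,"wx": 0,"wy": 0,"wz": 0},
], force=40)

```text
time_s: 8.63
tcp_pos: [0.5291, -0.0173, 0.1227]
tcp_rot: [0.441, -0.441, 0.553, -0.552]
contact_force: [-2.9, 0.8, 5.6]
width: 0.0107
```

>>> servo_tool([
  {"jaw": 0.002,"x": 0,"y": 0,"z": 0,"wx": 0,"wy": 0,"wz": 0},
  {"jaw": 0.002,"x": 0,"y": 0,"z": 0,"wx": 0,"wy": 0,"wz": 0},
  {"jaw": 0.002,"x": 0,"y": 0,"z": 0,"wx": 0,"wy": 0,"wz": 0},
], force=80)

```text
time_s: 8.88
tcp_pos: [0.5291, -0.0173, 0.1229]
tcp_rot: [0.441, -0.441, 0.553, -0.552]
contact_force: [-4.0, 0.1, 6.9]
width: 0.0095
```

>>> servo_tool([
  {"jaw": 0.002,"x": 0.0,"y": 0,"z": 0.001,"wx": 0,"wy": 0,"wz": 0},
  {"jaw": 0.002,"x": 0,"y": 0,"z": 0.0005,"wx": 0,"wy": 0,"wz": 0},
  {"jaw": 0.002,"x": 0,"y": 0,"z": 0.0005,"wx": 0,"wy": 0,"wz": 0},
  {"jaw": 0.002,"x": 0,"y": 0,"z": 0,"wx": 0,"wy": 0,"wz": 0},
])

```text
time_s: 9.22
tcp_pos: [0.5292, -0.0174, 0.1237]
tcp_rot: [0.441, -0.442, 0.553, -0.552]
contact_force: [0.1, 0.2, -6.4]
width: 0.009
```

>>> servo_tool([
  {"jaw": 0.002,"x": 0.0,"y": 0,"z": 0.0005,"wx": 0,"wy": 0,"wz": 0},
  {"jaw": 0.002,"x": 0,"y": 0,"z": 0.0005,"wx": 0,"wy": 0,"wz": 0},
  {"jaw": 0.002,"x": 0,"y": 0,"z": 0,"wx": 0,"wy": 0,"wz": 0},
])

```text
time_s: 9.47
tcp_pos: [0.5294, -0.0174, 0.1246]
tcp_rot: [0.441, -0.442, 0.553, -0.552]
contact_force: [3.6, 0.3, -14.7]
width: 0.0092
```

>>> servo_tool([
  {"jaw": 0.002,"x": 0.0,"y": 0,"z": 0.0005,"wx": 0,"wy": 0,"wz": 0},
  {"jaw": 0.002,"x": 0,"y": 0,"z": 0.0005,"wx": 0,"wy": 0,"wz": 0},
  {"jaw": 0.002,"x": 0,"y": 0,"z": 0,"wx": 0,"wy": 0,"wz": 0},
])

```text
time_s: 9.72
tcp_pos: [0.5297, -0.0175, 0.1263]
tcp_rot: [0.441, -0.441, 0.553, -0.552]
contact_force: [2.1, 1.4, -11.7]
width: 0.0092
```

>>> servo_tool([
  {"jaw": 0.002,"x": 0.0003,"y": 0,"z": 0.001,"wx": 0.001,"wy": 0.005,"wz": 0},
  {"jaw": 0.002,"x": 0.0003,"y": 0,"z": 0.001,"wx": 0.001,"wy": 0.005,"wz": 0},
  {"jaw": 0.002,"x": 0.0003,"y": 0,"z": 0.001,"wx": 0.001,"wy": 0.005,"wz": 0},
  {"jaw": 0.002,"x": 0.0003,"y": 0,"z": 0.001,"wx": 0.001,"wy": 0.005,"wz": 0},
  {"jaw": 0.002,"x": 0.0003,"y": 0,"z": 0.001,"wx": 0.001,"wy": 0.005,"wz": 0},
  {"jaw": 0.002,"x": 0.0003,"y": -0.0003,"z": 0.001,"wx": 0.001,"wy": 0.005,"wz": 0},
  {"jaw": 0.002,"x": 0,"y": 0,"z": 0,"wx": 0,"wy": 0,"wz": 0},
  {"jaw": 0.002,"x": 0,"y": 0,"z": 0,"wx": 0,"wy": 0,"wz": 0},
])

```text
time_s: 10.38
tcp_pos: [0.5307, -0.0177, 0.1324]
tcp_rot: [0.434, -0.448, 0.561, -0.544]
contact_force: [-4.2, 2.6, -3.5]
width: 0.0089
```

Run:
```python
from h import *
P=pose();im=env.capture('wrist');cv2.imwrite('pics/w9.png',im)
im=env.capture('side');cv2.imwrite('pics/s9.png',cv2.resize(im[140:260,250:410],None,fx=4.5,fy=4.5,interpolation=cv2.INTER_CUBIC))
print(P[0],env.state()['contact_force'],env.state()['width'])
```

```text
[ 0.53073903 -0.01771866  0.13237624] [-4.47580419  2.25540897 -4.26049571] 0.009226323741140071
```

View pics/w9.png

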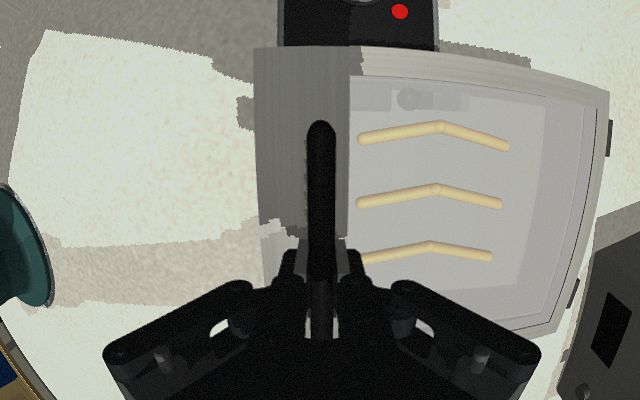

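View pics/s9.png

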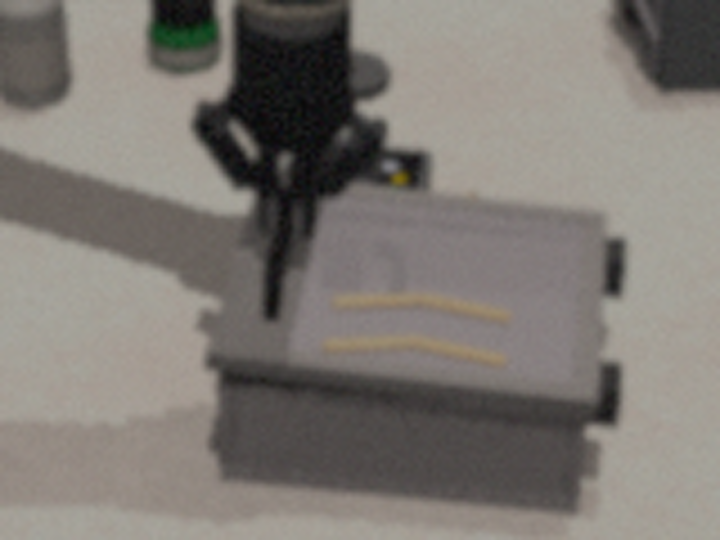

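>>> servo_tool([
  {"jaw": 0.002,"x": 0.0001,"y": 0,"z": 0.0015,"wx": 0.0015,"wy": 0.007,"wz": 0},
  {"jaw": 0.002,"x": 0.0001,"y": 0,"z": 0.0015,"wx": 0.0015,"wy": 0.007,"wz": 0},
  {"jaw": 0.002,"x": 0.0001,"y": 0,"z": 0.0015,"wx": 0.0015,"wy": 0.007,"wz": 0},
  {"jaw": 0.002,"x": 0.0003,"y": 0,"z": 0.0015,"wx": 0.0015,"wy": 0.007,"wz": 0},
  {"jaw": 0.002,"x": 0.0003,"y": -0.0003,"z": 0.0015,"wx": 0.0015,"wy": 0.007,"wz": 0},
  {"jaw": 0.002,"x": 0.0003,"y": 0,"z": 0.0015,"wx": 0.0015,"wy": 0.007,"wz": 0},
  {"jaw": 0.002,"x": 0.0003,"y": -0.0003,"z": 0.0015,"wx": 0.0015,"wy": 0.007,"wz": 0},
  {"jaw": 0.002,"x": 0.0003,"y": 0,"z": 0.0015,"wx": 0.0015,"wy": 0.007,"wz": 0},
  {"jaw": 0.002,"x": 0.0003,"y": 0,"z": 0.0015,"wx": 0.0015,"wy": 0.007,"wz": 0},
  {"jaw": 0.002,"x": 0.0003,"y": 0,"z": 0.0015,"wx": 0.0015,"wy": 0.007,"wz": 0},
  {"jaw": 0.002,"x": 0,"y": 0,"z": 0,"wx": 0,"wy": 0,"wz": 0},
  {"jaw": 0.002,"x": 0,"y": 0,"z": 0,"wx": 0,"wy": 0,"wz": 0},
  {"jaw": 0.002,"x": 0,"y": 0,"z": 0,"wx": 0,"wy": 0,"wz": 0},
])

```text
time_s: 11.57
tcp_pos: [0.5339, -0.0184, 0.1475]
tcp_rot: [0.418, -0.464, 0.58, -0.524]
contact_force: [-4.5, 1.6, -3.2]
width: 0.009
```

Run:
```python
from h import *
P=pose();im=env.capture('wrist');cv2.imwrite('pics/w10.png',im)
im=env.capture('side');cv2.imwrite('pics/s10r.png',im);cv2.imwrite('pics/s10.png',cv2.resize(im[140:260,250:410],None,fx=4.5,fy=4.5,interpolation=cv2.INTER_CUBIC))
print(P[0],P[1].round(3),env.state()['contact_force'],env.state()['width'],env.state()['time_s'])
# predicted side/wrist pixels of front right/left lower lid corners for angles
yaw=-.215;c,s=np.cos(yaw),np.sin(yaw);Rz=np.array([[c,-s,0],[s,c,0],[0,0,1]])
O=np.array([.5298,-.0173,.139])-Rz@[-.09,0,.139]; print('dryer',O)
for th in [0,.04,.08,.12,.16]:
    def L(y,dx,dz): 
        r=Ro.from_euler('y',th).apply([dx,0,dz]);return O+Rz@(np.array([.125,y,.095])+r)
    k=lambda X:((proj('side',X)-[250,140])*4.5).round(0)
    print(th,'side crop FR low',k(L(-.105,-.25,-.006)),'FR up',k(L(-.105,-.25,.006)),'bar R end',k(L(-.06,-.215,.044)),'| wrist FL up',wproj(L(.105,-.25,.006),P).round(1),'barL',wproj(L(.063,-.215,.044),P).round(1),'grip err mm',((L(0,-.215,.044)-(P[0]-P[1][:,1]*.019))*1000).round(1))
```

```text
[ 0.53387545 -0.01844977  0.14752015] [[-0.221 -0.1    0.97 ]
 [-0.975  0.021 -0.22 ]
 [ 0.001 -0.995 -0.103]] [-3.92174983  1.62112335 -3.49984184] 0.009247074975032375 11.6667
dryer [ 0.61772788 -0.03650127  0.        ]
0 side crop FR low [204. 384.] FR up [203. 370.] bar R end [267. 285.] | wrist FL up [264.3  58.3] barL [312.8 126.2] grip err mm [ -6.    1.6 -27.4]
0.04 side crop FR low [203. 372.] FR up [203. 358.] bar R end [270. 275.] | wrist FL up [260.3  55.7] barL [314.6 127.1] grip err mm [ -4.1   1.1 -18.9]
0.08 side crop FR low [203. 360.] FR up [204. 346.] bar R end [273. 264.] | wrist FL up [256.5  52.8] barL [317.3 128.2] grip err mm [ -1.9   0.7 -10.4]
0.12 side crop FR low [204. 348.] FR up [205. 333.] bar R end [277. 254.] | wrist FL up [253.1  49.5] barL [321.3 129.3] grip err mm [ 0.7  0.1 -2. ]
0.16 side crop FR low [205. 336.] FR up [207. 321.] bar R end [281. 244.] | wrist FL up [250.   45.8] barL [326.8 130.7] grip err mm [ 3.5 -0.5  6.3]
```

View pics/w10.png

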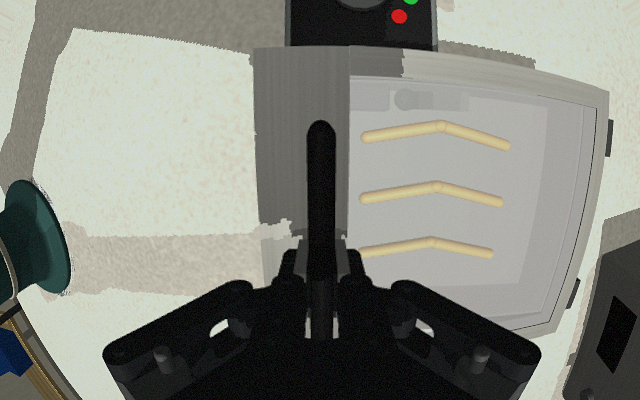

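View pics/s10.png

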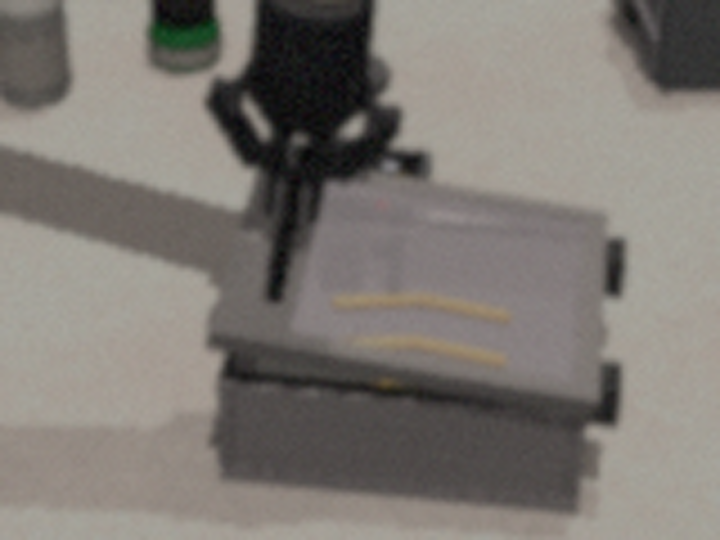

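>>> servo_tool([
  {"jaw": 0.002,"x": 0,"y": 0,"z": 0,"wx": 0,"wy": 0,"wz": 0},
  {"jaw": 0.002,"x": 0,"y": 0,"z": 0,"wx": 0,"wy": 0,"wz": 0},
  {"jaw": 0.002,"x": 0,"y": 0,"z": 0,"wx": 0,"wy": 0,"wz": 0},
  {"jaw": 0.002,"x": 0,"y": 0,"z": 0,"wx": 0,"wy": 0,"wz": 0},
  {"jaw": 0.002,"x": 0,"y": 0,"z": 0,"wx": 0,"wy": 0,"wz": 0},
  {"jaw": 0.002,"x": 0,"y": 0,"z": 0,"wx": 0,"wy": 0,"wz": 0},
])

```text
time_s: 12.17
tcp_pos: [0.5339, -0.0184, 0.1475]
tcp_rot: [0.418, -0.464, 0.58, -0.524]
contact_force: [-5.2, 1.7, -3.6]
width: 0.0095
```

Run:
```python
from h import *
t=env.capture('top');cv2.imwrite('pics/t11.png',cv2.resize(t[120:250,220:400],None,fx=4.4,fy=4.4,interpolation=cv2.INTER_CUBIC))
s=env.capture('side');print('side diff vs s10',cv2.absdiff(s,cv2.imread('pics/s10r.png'))[170:250,290:400].mean())
```

```text
side diff vs s10 1.9189772727272727
```

View pics/t11.png

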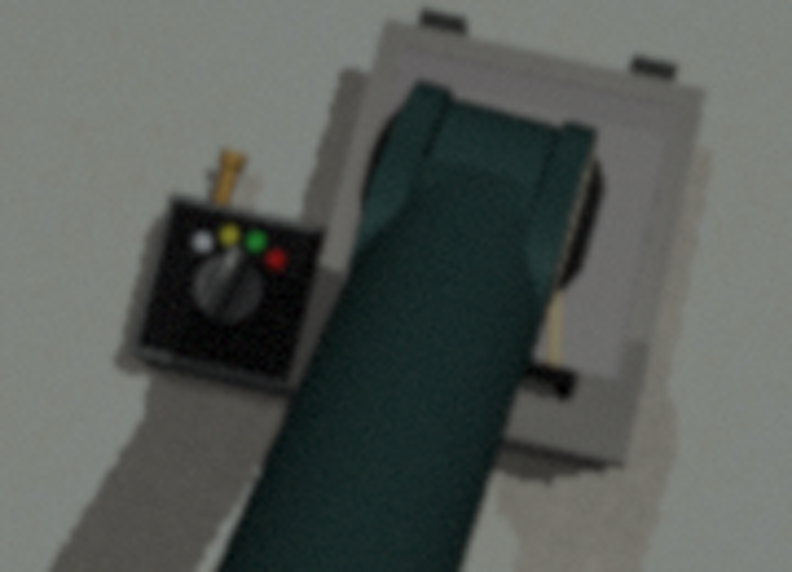

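```bash
python3 -c "
from h import *
print(env.sign_off())"
```

```text
the job is handed in; nothing more can be done
None
```

The selector is on green and the gripper is holding the lid open with its front edge about 30 mm up. I handed the job in at about 12 s.

- **Selector:** it started at yellow. I gripped it, turned it 0.5 rad clockwise and let go. The wrist view after release showed the pointer on the green mark, at about 0.99 rad by the gripper angle. From above it looks slightly towards yellow, which fits that camera's viewing angle; at the start the top view alone read 0.34 where the wrist view read 0.50.
- **Lid:** I gripped the bar at 80 N. The seal let go at about 15 N, and I raised the lid slowly along its hinge arc.
- **Hold:** the lid angle is about 0.12 rad, by both the gripper position and the side view. Over the last half second before hand-in the gripper pose did not change. The load was about 3.5 N vertical, with about 5 N sideways left over from small misalignment.
- **Rest of the bench:** I touched nothing else and saw nothing moved. I did not run a separate check on each of the other items.

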